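# Free a clamped lens carrier with the ratchet wrench

## Robot

A 7-joint arm with a two-finger parallel gripper is mounted at the origin on the work surface. World frame = base frame: x ahead of the robot, y to its left, z up, the work surface at z = 0. Lengths are in m, angles in rad, forces in N, time in s.
With the tool pointing down it reaches from about 0.375 to 0.925 m from the base axis. Payload 3.1 kg.
Tool frame: the origin (TCP) lies between the finger pads; the fingertips stand 19 mm ahead of it and the grasp point (between the pads) is the TCP; z points along the fingers, y is the direction in which the jaws open and shut (so a half turn about z gives the same grasp; the last joint's range is limited). The gripper opens to 85 mm and grips with 20 to 120 N. Pads are 22 mm wide; open, the fingers measure 114 mm over their backs; the gripper's body (76 mm by 85 mm) begins 54 mm behind the grasp point. The pads swing forward as they close: fully open they stand 13 mm farther back than shut.
Start: joints at [1.106, 0.383, 0.044, 1.598, -0.018, 1.161, -0.05], TCP at [0.233, -0.607, 0.25] pointing down, gripper open.
Joint ranges: [-2.61, 2.61], [-0.41, 2.15], [-1.48, 1.57], [0, 2.5], [-1.57, 4.71], [0.05, 1.97], [-2.85, 2.85]. Speed limits (rad/s): [2.79, 2.79, 3.14, 3.14, 3.14, 3.14, 3.14].

## Interface

Orientations are given as a unit quaternion [x, y, z, w].
In Python, from bench import move_ptp, movel, move_j, move_gripper, pause, inverse_kinematics, read_camera, camera_params, MotionError, sign_off, look_for, tip_of, read_time_s, read_qpos, read_joint_vel, read_effort, read_eef_pos, read_tcp_rot, read_ft_force, read_ft_torque, read_finger_gap gives the robot as it stands. Calls block until the motion is done:
- move_ptp(position, orientation): joint-space move of the TCP to a pose.
- movel(position, orientation=None, speed=0.15): straight line of the TCP; orientation=None keeps the orientation; speed is the mean speed in m/s.
- move_j(angles): joint-space move.
- move_gripper(opening, effort=None): finger opening in m; effort is the grip in N (None keeps the last); returns when the fingers have stopped.
- pause(seconds).
- inverse_kinematics(position, orientation): joint angles nearest the present ones, or None.
- read_camera(name): name is "scene" or "top" or "wrist"; returns the picture (384x512x3 uint8, red, green, blue); there is no depth.
- camera_params(name): a dict with "K" (3x3 intrinsics, pixels), "dist_coeffs" ([k1, k2, p1, p2, k3] as OpenCV has them; the pictures are not rectified), "camera_from_world" (4x4, takes a point from world to camera coordinates). Camera axes: x right, y down, z forward; pixel columns grow to the right and rows downward; lengths in m; the calibration is good to about 2 mm. A picture is of the moment at which its call begins: read the wrist's pose just before it. camera_params takes no time and is no camera call; for the wrist camera it gives the pose at the moment of the call.
A pose or a line that the arm cannot do raises MotionError and nothing moves.
- sign_off(): hands the job in, once; it reports no verdict.
Trained networks look in the newest picture that a camera, given by its name, has taken for a name from the list of things; names that differ only in an ending like _2 or _b are one class to them, and where a whole thing is asked for, a point or a joint stands for the part that bears it (a point fixed in the world has none). Each returns a list of dicts, best first, with "confidence" (0 to 1); they miss things now and then, are a little off and sometimes report something else, mostly with a low value. They report only what shows in the picture. A call takes as long as a camera call.
- look_for(camera, name): "at" ([column, row] in pixels, amid what is visible of it).
- tip_of(camera, name): "at" ([column, row] in pixels: a listed point, or the origin of a listed thing).
Readings, each from a call of its own:
- read_time_s(): time.
- read_qpos(): joint angles.
- read_joint_vel(): joint speeds.
- read_effort(): joint torques, N m.
- read_eef_pos(): TCP position.
- read_tcp_rot(): TCP orientation.
- read_ft_force(): force on the tool from outside, world axes, zero at the start.
- read_ft_torque(): the same for the moment, N m.
- read_finger_gap(): finger opening in m.
Only numpy, scipy, OpenCV 4.12 (cv2) and the standard library are available. Lean on these libraries where they do the work, as an engineer would, in place of code of your own. Each camera call takes 0.05 s, during which the arm holds its last target.

## Task

The lens carrier on the optical bench is held by a clamp dog on a hex bolt, and a ratchet wrench already sits on the bolt, set to tighten. Push the wrench's small direction lever right over to its loosening side and press it home against its stop with about 9 N for a moment, then work the handle back and forth to unscrew the bolt (anticlockwise seen from above) by about a quarter turn, so that the dog stands square to where it began; turn the dog only by means of the wrench, and let go at the end. Do not pinch the little lever or press it with 12 N or more, do not heave on the handle when it meets a stop (it is a bending torque handle), and leave the other things on the table where they are.

Things in the scene. Friction and masses are not known exactly. Their poses are not given: they have to be found in the camera images.
- bolt_axis (a point): Point on the upright bolt axis at mid-height of the steel ratchet head, 71 mm above the table; x axis along the wrench from bolt to handle, y 90 degrees anticlockwise from it seen from above, z up. Head 52 mm wide, 22 mm thick, reaching 42 mm towards the handle. A lens (disc 64 mm across, centre 150 mm above the table) stands 103 mm from the axis, opposite the handle's mid-swing
- grip (a point): Centre of the handle's black rubber grip, 150 mm from the bolt axis, 71 mm above the table; x outwards along the handle, y level across it, z up. The grip is 110 mm long (95 to 205 mm from the bolt axis), 20 mm wide, 18 mm high, with free air round and below it. The wrench cannot come off the bolt
- ratchet (a joint): Swing of the wrench about the bolt axis, rad, growing anticlockwise seen from above; hard stop pins at -0.5 and +0.5. Starts at -0.3 to 0.3. Swings with 0.05 N m of friction (up to 0.45 while clicking back) when not driving the bolt; stays where left. 18 teeth: up to 0.4 rad of swing is lost after each reversal before it bites
- handle (a joint): Bend of the springy torque handle relative to the wrench head, rad (positive: bent anticlockwise), about an upright axis 45 mm from the bolt axis; 0 unloaded, 40 N m per rad. Turning the bolt bends it about 0.01; beyond 0.045 either way (about 17 N at the grip centre, 5 mm of bend there) it is overloaded
- lever (a joint): Direction lever, rad. -0.5: at its stop on the tightening side (wrench turns the bolt only clockwise). +0.5: at its stop on the loosening side (turns the bolt only anticlockwise, clicks freely back clockwise). In the middle it turns nothing. Starts within 0.06 of the tightening stop. Stays where left; moves under about 2.5 N at its tab, bears 12 N; its stop is hard
- lever_tab (a point): Middle of the lever's upright tab (6 mm thick, 10 mm along the lever, 85 to 109 mm above the table) on the ratchet head. The dark lever pivots upright 36 mm from the bolt axis towards the handle; the tab is 30 mm from the pivot, on the bolt's side; x axis from tab to pivot. Tab starts 14 mm to the +y side of bolt_axis and must go to its stop 14 mm to the -y side
- clamp_bolt (a joint): How far the bolt is unscrewed, rad, anticlockwise seen from above. Starts at 0 to 0.03 (tight: it turns no further clockwise) and should end near 1.57; stop at 2.2. Turns under about 0.5 N m and stays where it is left
- dog_tip (a point): Toe of the clamp dog, a dark steel bar 74 mm long, 18 mm wide, 8 mm thick turning with the bolt just below the ratchet head (45 to 54 mm above the table). This point is 58 mm from the bolt axis. Starts pointing away from the handle's mid-swing, over the lens carrier's foot. Not to be pushed directly
- saddle: Fixed rail piece with clamp block, lens carrier and wrench; origin on the table under the bolt axis, x axis along the handle's mid-swing direction, z up. Fixed to the table
- prism: A three-sided glass prism, 30 mm high, loose; leave alone. Origin at its underside
- lens_ring: A black lens ring 52 mm across, 12 mm high, loose; leave alone. Origin at its underside
- thumbscrew: A brass thumbscrew 22 mm across, 32 mm high, standing, loose; leave alone. Origin at its underside
- spanner: A steel spanner, 140 mm long, loose; leave alone. Origin at its underside
- slide_box: A wooden slide box 60 x 90 x 35 mm, loose; leave alone. Origin at its underside
- post: A steel post 70 mm high, loose; leave alone. Origin at its underside
- spare_foot: A grey spare carrier foot 50 x 60 x 40 mm, loose; leave alone. Origin at its underside

How it is judged:
By the outcome, as a careful person would: the job done as asked, in the order asked, and still so for the second after the job is handed in, with the robot touching nothing.
It also fails if it takes over 72 s, if anything falls off the work surface, if the arm or the gripper's body presses on something with over 40 N, if the wrist force passes 120 N, or if a joint passes its speed limit or range.

## Working session

There is one attempt and no reset: what is moved stays moved. The work goes in short steps, each a Python script; the robot and the scene stay as the last script left them, time stands still between calls to the robot, and variables do not carry over. Pictures are saved under pics/ and viewed, and the job is handed in when it is done.

```bash
ls; mkdir -p pics; cat > h.py <<'E'
import numpy as np, cv2
from bench import *
def snap(c,fn):
    im=read_camera(c); cv2.imwrite('pics/'+fn,cv2.cvtColor(im,cv2.COLOR_RGB2BGR)); return im
def ray(c,uv,p=None):
    p=p or camera_params(c); K=np.array(p['K'],float);d=np.array(p['dist_coeffs'],float);T=np.array(p['camera_from_world'],float)
    n=cv2.undistortPoints(np.array([[uv]],float),K,d)[0,0]
    R=T[:3,:3];o=-R.T@T[:3,3];v=R.T@np.array([n[0],n[1],1]);return o,v
def atz(c,uv,z,p=None):
    o,v=ray(c,uv,p);return o+v*(z-o[2])/v[2]
def proj(c,P,p=None):
    p=p or camera_params(c);T=np.array(p['camera_from_world'],float)
    r=cv2.Rodrigues(T[:3,:3])[0]
    return cv2.projectPoints(np.array([P],float).reshape(-1,1,3),r,T[:3,3],np.array(p['K'],float),np.array(p['dist_coeffs'],float))[0].reshape(-1,2)
E
python3 - <<'E'
from h import *
print(read_time_s())
for c in ['scene','top','wrist']:
    snap(c,c+'0.png'); print(c,np.array(camera_params(c)['camera_from_world']).round(3).tolist())
Z=dict(bolt_axis=.071,grip=.071,lever_tab=.097,dog_tip=.05,saddle=0,prism=0,lens_ring=0,thumbscrew=0,spanner=0,slide_box=0,post=0,spare_foot=0)
for c in ['scene','top']:
  for n,z in Z.items():
    for d in tip_of(c,n)[:2]:
        print(c,n,np.round(d['at'],1),round(d['confidence'],2),atz(c,d['at'],z).round(3))
print(read_time_s(),read_tcp_rot(),read_ft_force())
E
```

```text
pics
0.0
scene [[-0.05, 0.999, 0.005, -0.022], [0.648, 0.036, -0.761, -0.253], [-0.76, -0.035, -0.649, 1.295], [0.0, 0.0, 0.0, 1.0]]
top [[-0.025, -0.999, -0.023, 0.072], [-0.99, 0.028, -0.142, 0.481], [0.142, 0.019, -0.99, 1.024], [0.0, 0.0, 0.0, 1.0]]
wrist [[0.36, -0.933, -0.003, -0.649], [-0.888, -0.343, 0.307, -0.041], [-0.288, -0.108, -0.952, 0.381], [0.0, 0.0, 0.0, 1.0]]
scene bolt_axis [192.3 198.3] 0.72 [ 0.514 -0.098  0.071]
scene bolt_axis [335.5 167.6] 0.25 [0.367 0.273 0.071]
scene grip [241.  172.8] 0.82 [0.405 0.015 0.071]
scene lever_tab [194.6 185.2] 0.57 [ 0.495 -0.093  0.097]
scene dog_tip [381.  283.1] 0.75 [0.725 0.321 0.05 ]
scene dog_tip [173.1 215. ] 0.5 [ 0.554 -0.14   0.05 ]
scene saddle [196.9 214.6] 0.67 [ 0.499 -0.096  0.   ]
scene prism [268.1 203.8] 0.71 [0.447 0.091 0.   ]
scene prism [347.1 200.6] 0.54 [0.422 0.309 0.   ]
scene lens_ring [162.7 201.4] 0.42 [ 0.453 -0.198  0.   ]
scene thumbscrew [235.5 233.8] 0.45 [0.561 0.011 0.   ]
scene spanner [352.6 236.6] 0.75 [0.555 0.302 0.   ]
scene spanner [347.3 203.6] 0.69 [0.434 0.307 0.   ]
scene slide_b
[... 234 characters left out ...]
4 0.015 0.071]
top lever_tab [314.3 174.8] 0.53 [ 0.5   -0.09   0.097]
top dog_tip [327.7 153.7] 0.66 [ 0.561 -0.132  0.05 ]
top saddle [311.8 173.3] 0.94 [ 0.521 -0.097  0.   ]
top prism [237.7 204.2] 0.54 [0.445 0.099 0.   ]
top lens_ring [346.2 195.9] 0.74 [ 0.459 -0.183  0.   ]
top thumbscrew [268.8 155.4] 0.58 [0.572 0.015 0.   ]
top spanner [155.6 214.3] 0.92 [0.424 0.314 0.   ]
top slide_box [148.1 115.9] 0.91 [0.691 0.336 0.   ]
top slide_box [312.5 169.8] 0.75 [ 0.53  -0.099  0.   ]
top post [158.9 168.1] 0.52 [0.547 0.306 0.   ]
top spare_foot [158.8 275.8] 0.84 [0.267 0.304 0.   ]
1.35 [9.83230817e-01 1.82365455e-01 2.01199711e-05 6.50664326e-06] [0.1950687  0.33606639 0.32331161]
```

```bash
python3 - <<'E'
import cv2
a=cv2.imread('pics/top0.png')[90:270,200:400];cv2.imwrite('pics/top0c.png',cv2.resize(a,None,fx=3.3,fy=3.3,interpolation=cv2.INTER_CUBIC))
a=cv2.imread('pics/scene0.png')[110:270,130:310];cv2.imwrite('pics/scene0c.png',cv2.resize(a,None,fx=3.6,fy=3.6,interpolation=cv2.INTER_CUBIC))
E
```

```text
(no output)
```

View pics/top0c.png

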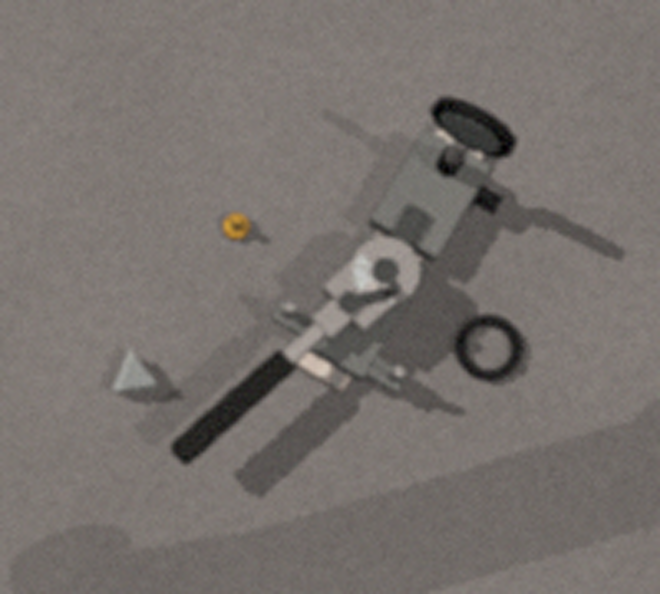

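View pics/scene0c.png

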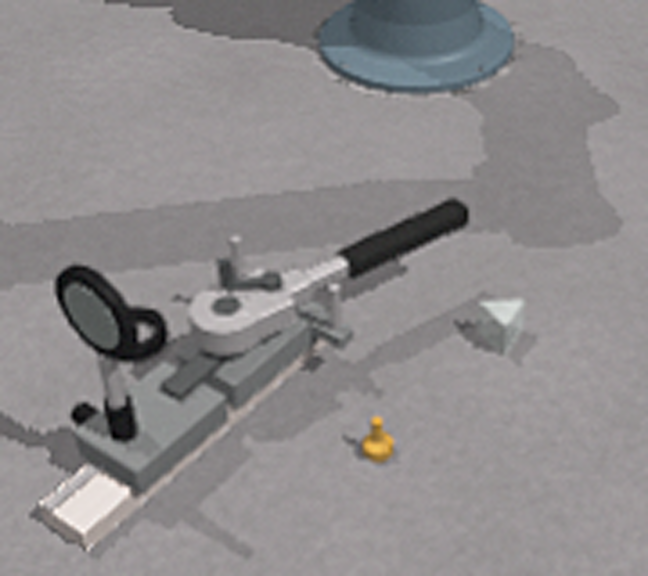

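View pics/top0.png

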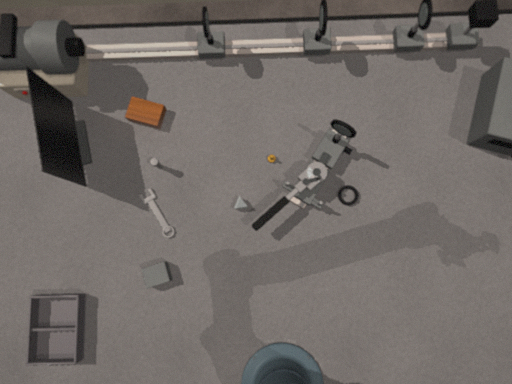

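```bash
cat >> h.py <<'E'
from scipy.spatial.transform import Rotation as Ro
def q(phi):  # tool down, tool x axis at world yaw phi (tool y at phi-90deg)
    return [float(np.cos(phi/2)),float(np.sin(phi/2)),0.,0.]
E
python3 - <<'E'
from h import *
p=camera_params('wrist');T=np.array(p['camera_from_world']);R=T[:3,:3];o=-R.T@T[:3,3]
Rt=Ro.from_quat(read_tcp_rot()).as_matrix();t=np.array(read_eef_pos())
print('cam in tool',Rt.T@(o-t),'fwd',Rt.T@R[2],'right',Rt.T@R[0],p['K'])
for c in ['wrist']:
  print(camera_params('wrist')['dist_coeffs'])
for ph in range(-180,181,15):
    s=inverse_kinematics([.50,-.10,.11],q(np.radians(ph)));g=inverse_kinematics([.41,-.05,.078],q(np.radians(ph)))
    print(ph,None if s is None else np.round(s,2),None if g is None else np.round(g,2))
E
```

```text
cam in tool [ 0.07870016  0.00025571 -0.12426368] fwd [-3.07238570e-01 -6.85743505e-04  9.51632277e-01] right [0.00117958 0.9999987  0.00110143] [[288.53077133   0.         258.76637435]
 [  0.         288.53077133 189.97803089]
 [  0.           0.           1.        ]]
[-0.07118746  0.          0.          0.          0.        ]
-180 [ 0.68  0.38 -0.65  2.02  0.3   0.84  1.44] [ 0.7   0.28 -0.73  2.25  0.29  0.7   1.34]
-165 [ 0.7   0.38 -0.66  2.02  0.31  0.84  1.69] [ 0.66  0.27 -0.68  2.25  0.27  0.7   1.62]
-150 [ 1.12  0.67 -1.24  2.    0.76  1.04  1.61] [ 1.13  0.51 -1.23  2.23  0.67  0.84  1.55]
-135 [ 1.12  0.67 -1.24  2.    0.76  1.04  1.87] [ 1.13  0.51 -1.23  2.23  0.67  0.84  1.81]
-120 [ 1.12  0.67 -1.24  2.    0.76  1.04  2.14] [ 1.13  0.51 -1.23  2.23  0.67  0.84  2.08]
-105 [-0.92  0.83  1.38  2.08 -0.95  1.1  -2.47] [ 1.13  0.51 -1.23  2.23  0.67  0.84  2.34]
-90 [-0.92  0.83  1.38  2.08 -0.95  1.1  -2.21] [-1.12  0.7   1.39  2.31 -0.92  0.92 -2.26]
-75 [ 0.24  0.31 -0.14  2.04  0.06  0.8  -2.81] [-1.12  0.7   1.39  2.31 -0.92  0.92 -2.  ]
-60 [ 0.27  0.31 -0.18  
[... 831 characters left out ...]
  0.82 -0.32] [ 0.54  0.25 -0.55  2.25  0.2   0.69 -0.42]
90 [ 0.55  0.35 -0.49  2.02  0.22  0.82 -0.07] [ 0.56  0.25 -0.57  2.25  0.21  0.69 -0.16]
105 [ 0.57  0.35 -0.52  2.02  0.23  0.82  0.18] [ 0.57  0.25 -0.59  2.25  0.22  0.69  0.09]
120 [ 0.6   0.36 -0.54  2.02  0.25  0.83  0.43] [ 0.6   0.26 -0.61  2.25  0.23  0.69  0.34]
135 [ 0.62  0.36 -0.57  2.02  0.26  0.83  0.69] [ 0.62  0.26 -0.63  2.25  0.24  0.69  0.6 ]
150 [ 0.61  0.36 -0.56  2.02  0.26  0.83  0.95] [ 0.64  0.27 -0.66  2.25  0.26  0.7   0.85]
165 [ 0.64  0.37 -0.6   2.02  0.28  0.83  1.2 ] [ 0.69  0.28 -0.71  2.25  0.28  0.7   1.09]
180 [ 0.68  0.38 -0.65  2.02  0.3   0.84  1.44] [ 0.7   0.28 -0.73  2.25  0.29  0.7   1.34]
```

```bash
cat > m.py <<'E'
from h import *
def meas(fn,names):
    p=camera_params('wrist'); snap('wrist',fn); out=[]
    for n,z in names.items():
        for d in tip_of('wrist',n)[:2]:
            P=atz('wrist',d['at'],z,p); print(n,np.round(d['at'],1),round(d['confidence'],2),P.round(4)); out.append((n,P))
    return p,out
E
python3 - <<'E'
from m import *
move_ptp([.512,-.096,.25],q(np.radians(135)))
move_gripper(0.0)
print(read_time_s(),read_eef_pos(),read_ft_force())
meas('w1.png',dict(bolt_axis=.071,grip=.071,lever_tab=.097,dog_tip=.054,saddle=0))
print(read_time_s())
E
```

```text
4.2083 [ 0.51200398 -0.0959319   0.24999538] [ 0.23177118 -0.20485249 -1.09462775]
bolt_axis [255.6 172.7] 0.79 [ 0.5092 -0.0979  0.071 ]
grip [268.7  21.8] 0.8 [0.4134 0.0159 0.071 ]
lever_tab [245.3 169.6] 0.92 [ 0.4953 -0.098   0.097 ]
dog_tip [266.5 220.9] 0.87 [ 0.5639 -0.1344  0.054 ]
saddle [257.3 160.8] 0.92 [ 0.5118 -0.0983  0.    ]
4.5083
```

View pics/w1.png

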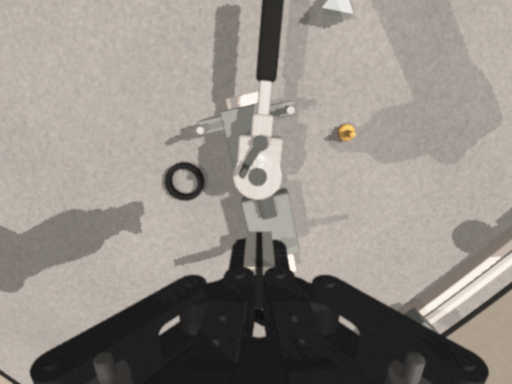

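```bash
cat > lev.py <<'E'
from m import *
B=np.array([.5105,-.098]);al=np.radians(130.1)
piv=B+.036*np.array([np.cos(al),np.sin(al)])
def pose(th,d,z=.112,r=.031):
    a=al+th;er=np.array([np.cos(a),np.sin(a)]);t=np.array([np.sin(a),-np.cos(a)])
    xy=piv-r*er-d*t
    return [*xy,z],q(a),t
E
python3 - <<'E'
from lev import *
P,Q,t=pose(-.5,.032,.16); move_ptp(P,Q)
P,Q,t=pose(-.5,.032); movel(P,Q,speed=.1)
pause(.2);f0=np.mean([read_ft_force() for _ in range(5)],0);t0=read_time_s();print(f0,t0)
fs=[]
for k in range(30):
    d=.031-.001*k
    P,Q,t=pose(-.5,d);movel(P,Q,speed=.03)
    f=-(np.array(read_ft_force())-f0)[:2]@t; fs.append(round(float(f),2))
    if f>1.0: break
print(d,fs,read_time_s()-t0,np.array(read_ft_force())-f0)
meas('w2.png',dict(lever_tab=.097))
import json;json.dump(dict(d=d,f0=list(f0)),open('s.json','w'))
E
```

```text
[ 0.11431952  0.44571991 -0.8265767 ] 5.9417
0.015 [0.18, 0.13, 0.45, 0.88, -0.16, 0.34, -0.03, 0.42, 0.54, -0.19, 0.2, 0.48, 0.64, 0.06, -0.09, 0.48, 1.96] 4.250000000000001 [-1.73213418 -1.32848067  0.84878033]
lever_tab [291.5 248.2] 0.8 [ 0.496  -0.0999  0.097 ]
```

View pics/w2.png

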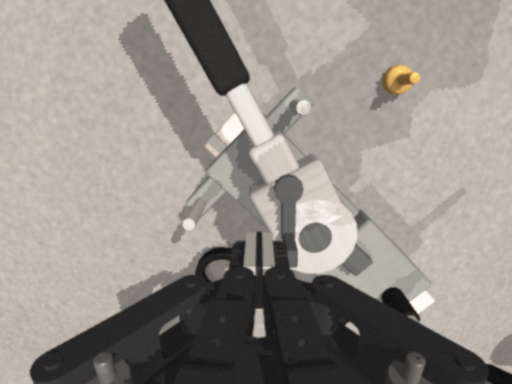

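```bash
python3 - <<'E'
from lev import *
import json;s=json.load(open('s.json'));d=s['d'];f0=np.array(s['f0'])
t0=read_time_s()
def F(t): return float(-(np.mean([read_ft_force() for _ in range(6)],0)-f0)[:2]@t)
log=[]
ths=list(np.arange(-.4,.38,.1))+list(np.arange(.4,.8,.015))
for th in ths:
    P,Q,t=pose(th,d);movel(P,Q,speed=.04);f=F(t);log.append((round(float(th),3),round(f,1)))
    if f>5.0: break
print(log,read_time_s()-t0)
# fine pressing
k=0;log=[]
while k<40:
    k+=1;P,Q,t=pose(th,d-.00012*k);movel(P,Q,speed=.02);f=F(t);log.append(round(f,1))
    if f>8.4: break
pause(.4);log.append(round(F(t),2));print(log,k,F(t),read_time_s()-t0)
print(read_ft_force(),read_eef_pos(),P)
json.dump(dict(d=d,f0=list(f0),th=float(th),k=k),open('s.json','w'))
meas('w3.png',dict(lever_tab=.097))
E
```

```text
[(-0.4, 2.7), (-0.3, 1.5), (-0.2, 1.3), (-0.1, 2.0), (-0.0, 2.9), (0.1, 2.2), (0.2, 2.0), (0.3, 2.0), (0.4, 2.3), (0.415, 3.3), (0.43, 3.8), (0.445, 3.3), (0.46, 4.0), (0.475, 3.9), (0.49, 4.7), (0.505, 5.3)] 4.0
[5.6, 5.7, 6.2, 6.1, 7.9, 6.8, 7.6, 6.0, 6.7, 7.7, 6.7, 7.4, 6.7, 7.4, 8.2, 8.7, 7.78] 16 7.784484646956468 8.4
[-0.77114125 -7.55138654  2.89541308] [ 0.51089694 -0.09616389  0.11203187] [np.float64(0.5115790742014328), np.float64(-0.09376891539330302), 0.112]
lever_tab [291.7 247.7] 0.95 [ 0.5166 -0.0792  0.097 ]
```

View pics/w3.png

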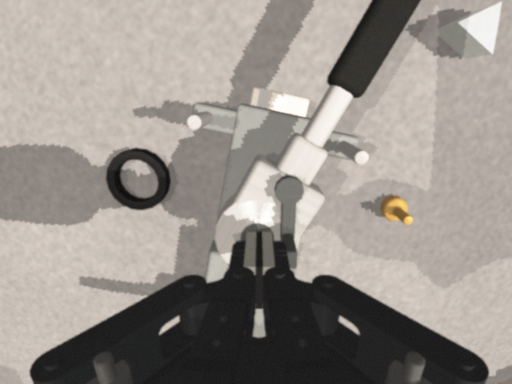

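```bash
python3 - <<'E'
from lev import *
import json;s=json.load(open('s.json'));d=s['d'];f0=np.array(s['f0']);th=s['th'];k=s['k']
t=pose(th,d)[2]
def F(): return float(-(np.mean([read_ft_force() for _ in range(8)],0)-f0)[:2]@t)
log=[]
for i in range(10):
    f=(F()+F())/2;log.append(round(f,2))
    if f>=8.8:break
    k+=1;P,Q,t=pose(th,d-.00012*k);movel(P,Q,speed=.02)
for i in range(3):
    pause(.15);log.append(round(F(),2))
print(log)
P,Q,t=pose(th,d+.02);movel(P,Q,speed=.06)
P[2]=.25;movel(P,Q,speed=.25)
a=np.radians(125);move_ptp([.5105+.0*np.cos(a),-.098,.25],q(a))
pause(.1)
print(read_time_s())
meas('w4.png',dict(bolt_axis=.071,grip=.071,lever_tab=.097,dog_tip=.054,saddle=0))
print(read_time_s())
E
```

```text
[7.99, 8.07, 7.66, 9.05, 7.74, 8.5, 8.58]
21.9583
bolt_axis [259.6 175.8] 0.65 [ 0.5117 -0.0996  0.071 ]
grip [243.2  23.1] 0.71 [0.4125 0.0141 0.071 ]
lever_tab [274.5 171.9] 0.65 [ 0.5174 -0.0823  0.097 ]
dog_tip [281.8 214.2] 0.84 [ 0.5633 -0.1268  0.054 ]
saddle [260.2 158.2] 0.89 [ 0.5096 -0.0951  0.    ]
22.2583
```

View pics/w4.png

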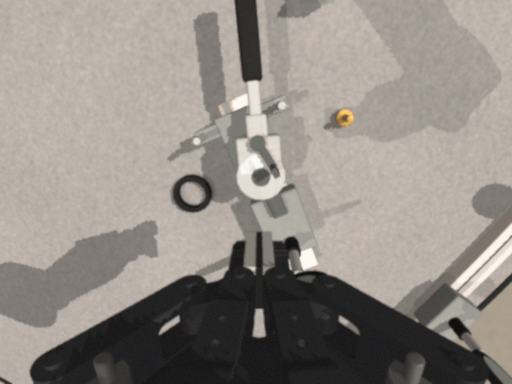

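```bash
python3 - <<'E'
from h import *
p=camera_params('wrist');B=np.array([.511,-.0985])
ang=lambda v:np.degrees(np.arctan2(v[1],v[0]))
for z in(.08,.09):
    a=atz('wrist',[197,141],z,p)[:2]-B;b=atz('wrist',[282,105],z,p)[:2]-B;print(ang(a),ang(b),np.linalg.norm(a),np.linalg.norm(b))
a=atz('wrist',[232,103],.01,p)[:2];b=atz('wrist',[308,258],.01,p)[:2];print('rail',ang(a-b))
l=atz('top',[343.3,128.8],.15)[:2]-B;print('lens',ang(-l),np.linalg.norm(l))
print('handle', ang(np.array([-.0992,.1137])))
E
```

```text
-175.19423727048283 107.60977460645243 0.07321591476767676 0.07574090088178849
-177.034685346748 108.22671085933544 0.07212810393492 0.07573266555804434
rail 150.86650773734397
lens 146.78977350761798 0.10151640475419439
handle 131.1037679321923
```

```bash
cat > sw.py <<'E'
from m import *
import json
B=np.array([.511,-.0985]);MID=np.radians(146);R=.135;Z=.073
def hp(b,z=Z,r=R): return [B[0]+r*np.cos(b),B[1]+r*np.sin(b),z],q(b)
def angnow():
    e=np.array(read_eef_pos())[:2]-B; return float(np.arctan2(e[1],e[0]))
def Ft(b,f0): # force on tool along +anticlockwise
    t=np.array([-np.sin(b),np.cos(b)]);return float((np.mean([read_ft_force() for _ in range(5)],0)-f0)[:2]@t)
def stroke(b0,b1,f0,step=np.radians(4),lim=7.,speed=.08,log=None):
    n=max(1,int(np.ceil(abs(b1-b0)/step)));L=[]
    for b in np.linspace(b0,b1,n+1)[1:]:
        P,Q=hp(b);movel(P,Q,speed=speed);f=Ft(b,f0);L.append((round(b-MID,3),round(angnow()-MID,3),round(f,1)))
        if abs(f)>lim: break
    print(L,read_time_s());return float(b),L
E
python3 - <<'E'
from sw import *
b=np.radians(131.1)
P,Q=hp(b,.15);move_gripper(.05);move_ptp(P,Q);P,Q=hp(b);movel(P,Q,speed=.12)
pause(.1);f0=np.mean([read_ft_force() for _ in range(8)],0)
move_gripper(.026,20);print(read_finger_gap(),read_time_s(),np.array(read_ft_force())-f0,read_eef_pos(),P)
b,_=stroke(b,MID+.40,f0)
json.dump(dict(f0=list(f0),b=b),open('s2.json','w'))
snap('top','t5.png');snap('wrist','w5.png')
E
```

```text
0.025925651913783244 24.75 [-0.2467152  -1.55805409  0.51792351] [0.42255164 0.00322676 0.07329408] [np.float64(0.4222543418177971), np.float64(0.003231057960721137), 0.073]
[(np.float64(-0.194), np.float64(-0.19), 0.4), (np.float64(-0.128), np.float64(-0.127), 0.7), (np.float64(-0.062), np.float64(-0.071), -0.9), (np.float64(0.004), np.float64(-0.004), -1.4), (np.float64(0.07), np.float64(0.066), -2.8), (np.float64(0.136), np.float64(0.134), -2.3), (np.float64(0.202), np.float64(0.201), -1.6), (np.float64(0.268), np.float64(0.266), -1.7), (np.float64(0.334), np.float64(0.332), -2.5), (np.float64(0.4), np.float64(0.399), -3.0)] 27.3333
```

```bash
python3 - <<'E'
import cv2
a=cv2.imread('pics/top0.png')*0+cv2.imread('pics/t5.png');a=a[90:270,200:400];b=cv2.imread('pics/w5.png')
cv2.imwrite('pics/c5.png',cv2.hconcat([cv2.resize(a,(400,360),interpolation=cv2.INTER_CUBIC),cv2.resize(b,(400,360))]))
E
```

```text
(no output)
```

View pics/c5.png

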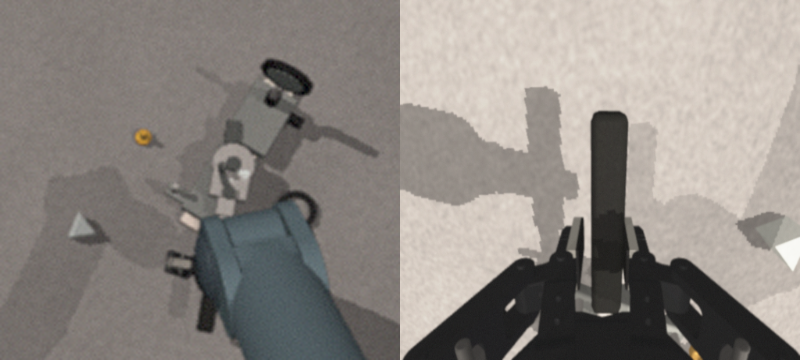

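```bash
cat >> sw.py <<'E'
def dog():
    read_camera('top')
    for d in tip_of('top','dog_tip')[:3]:
        v=atz('top',d['at'],.054)[:2]-B
        print('dog',np.round(d['at'],1),round(d['confidence'],2),'turn',round(float((np.arctan2(v[1],v[0])-(MID-np.pi)+1)%(2*np.pi)-1),3),'r',round(float(np.linalg.norm(v)),3))
E
python3 - <<'E'
from sw import *
s=json.load(open('s2.json'));f0=np.array(s['f0']);b=s['b']
dog()
b,_=stroke(b,MID-.43,f0,step=.085,speed=.1)
dog()
b,_=stroke(b,MID+.43,f0,step=.085,speed=.1)
dog();snap('top','t6.png')
json.dump(dict(f0=list(f0),b=b),open('s2.json','w'));print(read_time_s())
a=cv2.imread('pics/t6.png')[130:220,270:370];cv2.imwrite('pics/c6.png',cv2.resize(a,None,fx=5,fy=5,interpolation=cv2.INTER_CUBIC))
E
```

```text
dog [319.3 145.3] 0.44 turn 0.41 r 0.073
[(np.float64(0.317), np.float64(0.32), 0.2), (np.float64(0.234), np.float64(0.239), -0.1), (np.float64(0.151), np.float64(0.156), 0.8), (np.float64(0.068), np.float64(0.072), 0.7), (np.float64(-0.015), np.float64(-0.012), 0.9), (np.float64(-0.098), np.float64(-0.095), 0.0), (np.float64(-0.181), np.float64(-0.178), 1.7), (np.float64(-0.264), np.float64(-0.263), 0.4), (np.float64(-0.347), np.float64(-0.346), -0.0), (np.float64(-0.43), np.float64(-0.43), 0.7)] 30.1167
dog [316.7 149.2] 0.56 turn 0.492 r 0.062
dog [157.  214.1] 0.4 turn 2.39 r 0.406
[(np.float64(-0.352), np.float64(-0.35), -0.1), (np.float64(-0.274), np.float64(-0.281), -1.7), (np.float64(-0.195), np.float64(-0.202), -2.0), (np.float64(-0.117), np.float64(-0.121), -2.3), (np.float64(-0.039), np.float64(-0.041), -2.3), (np.float64(0.039), np.float64(0.038), -2.8), (np.float64(0.117), np.float64(0.116), -0.9), (np.float64(0.195), np.float64(0.194), -1.8), (np.float64(0.274), np.float64(0.272), -1.9), (np.float64(0.352), np.float64(0.35), -2.0), (np.float64(0.43), np.float64(0.428), -2.2)] 33.0583
dog [299.4 151.2] 0.48 turn 1.167 r 0.069
33.2083
```

View pics/c6.png

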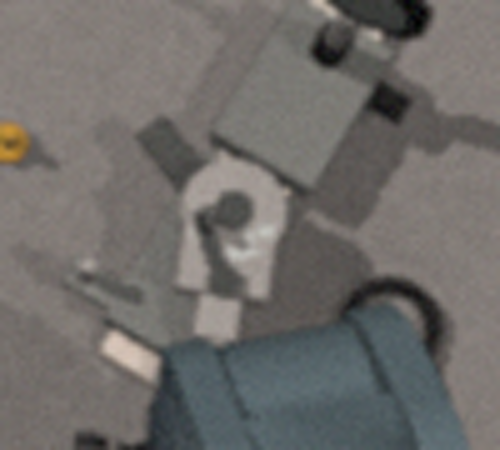

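```bash
python3 - <<'E'
from sw import *
s=json.load(open('s2.json'));f0=np.array(s['f0']);b=s['b']
v=atz('top',[300.4,155.6],.054)[:2]-B;print('hand turn',np.arctan2(v[1],v[0])-(MID-np.pi),np.linalg.norm(v))
b,_=stroke(b,MID-.40,f0,step=.12,speed=.12)
b,_=stroke(b,MID+.04,f0,step=.075,speed=.1)
dog();snap('top','t7.png')
json.dump(dict(f0=list(f0),b=b),open('s2.json','w'));print(read_time_s())
a=cv2.imread('pics/t7.png')[130:220,260:360];cv2.imwrite('pics/c7.png',cv2.resize(a,None,fx=6,fy=6,interpolation=cv2.INTER_CUBIC))
E
```

```text
hand turn 1.2431232623534836 0.058192609182635004
[(np.float64(0.311), np.float64(0.314), -0.5), (np.float64(0.193), np.float64(0.198), 1.3), (np.float64(0.074), np.float64(0.079), 1.1), (np.float64(-0.044), np.float64(-0.042), 0.3), (np.float64(-0.163), np.float64(-0.159), 1.0), (np.float64(-0.281), np.float64(-0.277), 1.6), (np.float64(-0.4), np.float64(-0.398), 0.4)] 35.1917
[(np.float64(-0.327), np.float64(-0.32), 0.4), (np.float64(-0.253), np.float64(-0.259), -2.1), (np.float64(-0.18), np.float64(-0.185), -1.0), (np.float64(-0.107), np.float64(-0.111), -1.9), (np.float64(-0.033), np.float64(-0.036), -1.7), (np.float64(0.04), np.float64(0.039), -1.7)] 36.6917
dog [296.3 157.8] 0.6 turn 1.432 r 0.061
36.8417
```

View pics/c7.png

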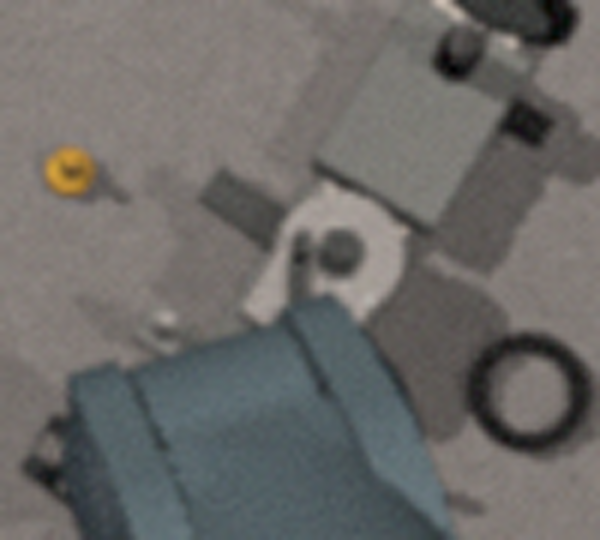

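```bash
python3 - <<'E'
from sw import *
s=json.load(open('s2.json'));b=s['b']
move_gripper(.05)
P,Q=hp(b,.2);movel(P,Q,speed=.25)
move_ptp([B[0],B[1],.215],q(MID));pause(.1)
p,_=meas('w8.png',dict(bolt_axis=.071,grip=.071,lever_tab=.097,dog_tip=.054))
print(read_time_s())
pickle=__import__('pickle');pickle.dump(p,open('p8.pkl','wb'))
a=cv2.imread('pics/w8.png')[90:270,150:370];cv2.imwrite('pics/c8.png',cv2.resize(a,None,fx=3.3,fy=3.3,interpolation=cv2.INTER_CUBIC))
E
```

```text
bolt_axis [261.8 186.1] 0.75 [ 0.5129 -0.0962  0.071 ]
grip [271.7  12.3] 0.87 [ 0.3919 -0.0057  0.071 ]
lever_tab [277.2 184.7] 0.81 [ 0.5127 -0.0803  0.097 ]
dog_tip [313.  185.9] 0.93 [ 0.5465 -0.055   0.054 ]
38.8083
```

View pics/c8.png

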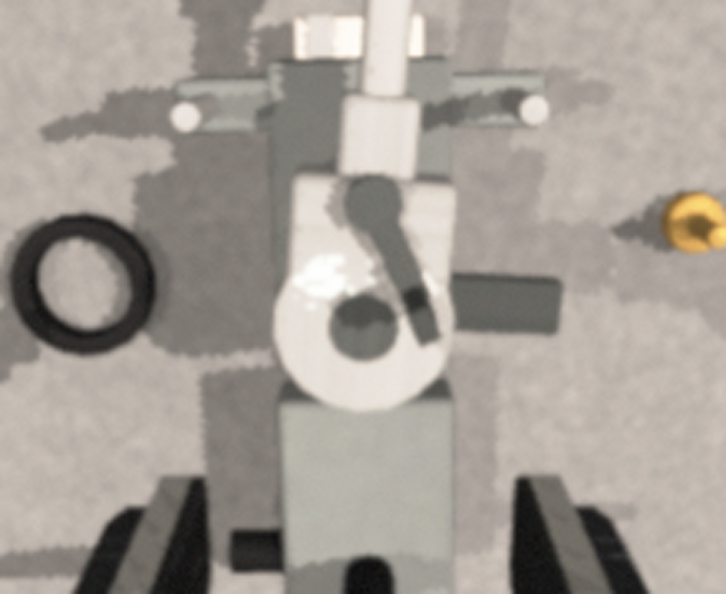

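```bash
python3 - <<'E'
from h import *
import pickle
p=pickle.load(open('p8.pkl','rb'))
def A(u,v,z):
    a,b=[atz('wrist',[150+x/3.3,90+y/3.3],z,p)[:2] for x,y in(u,v)];d=b-a;return round(float(np.degrees(np.arctan2(d[1],d[0]))),2)
print('dog',A((452,275),(562,281),.054),A((455,327),(558,333),.054))
for z in(.08,.09):print('pins',A((185,117),(535,109),z))
print('foot',A((285,403),(450,400),.045))
print('rail/foot sides',A((285,585),(280,405),.045),A((453,585),(451,405),.045))
print('block', A((272,62),(445,58),.045))
E
```

```text
dog 53.04 52.7
pins 57.46
pins 57.46
foot 57.29
rail/foot sides 146.1 148.56
block 57.46
```

```bash
python3 - <<'E'
from sw import *
b=MID-.03
P,Q=hp(b,.16);move_ptp(P,Q);P,Q=hp(b);movel(P,Q,speed=.12)
pause(.1);f0=np.mean([read_ft_force() for _ in range(8)],0)
move_gripper(.026,20);print(read_time_s(),np.array(read_ft_force())-f0)
b,_=stroke(b,MID+.115,f0,step=.03,speed=.06)
move_gripper(.05)
P,Q=hp(b,.2);movel(P,Q,speed=.25)
move_ptp([B[0],B[1],.215],q(MID));pause(.1)
p,_=meas('w9.png',dict(bolt_axis=.071,grip=.071,lever_tab=.097,dog_tip=.054))
print(read_time_s())
pickle=__import__('pickle');pickle.dump(p,open('p9.pkl','wb'))
a=cv2.imread('pics/w9.png')[90:270,150:370];cv2.imwrite('pics/c9.png',cv2.resize(a,None,fx=3.3,fy=3.3,interpolation=cv2.INTER_CUBIC))
E
```

```text
40.775 [0.05418739 0.14874084 1.14947464]
[(np.float64(-0.001), np.float64(-0.004), -1.1), (np.float64(0.028), np.float64(0.023), -1.5), (np.float64(0.057), np.float64(0.052), -2.0), (np.float64(0.086), np.float64(0.083), -3.0), (np.float64(0.115), np.float64(0.114), -1.7)] 42.025
bolt_axis [260.6 187.9] 0.77 [ 0.5137 -0.0982  0.071 ]
grip [258.1  10.3] 0.75 [ 0.3842 -0.0142  0.071 ]
lever_tab [315.9 186.5] 0.71 [ 0.5328 -0.053   0.097 ]
dog_tip [316.1 184.4] 0.78 [ 0.5467 -0.0515  0.054 ]
43.9917
```

View pics/c9.png

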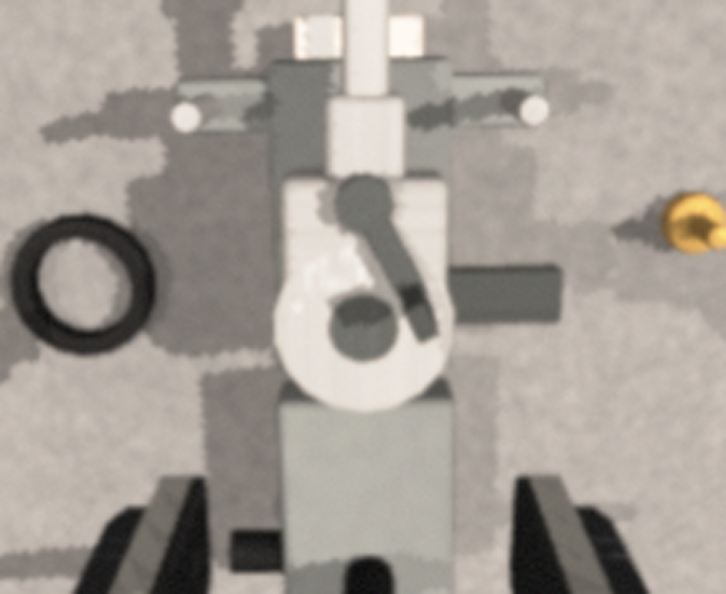

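```bash
python3 - <<'E'
from h import *
import pickle
p=pickle.load(open('p9.pkl','rb'))
def A(u,v,z):
    a,b=[atz('wrist',[150+x/3.3,90+y/3.3],z,p)[:2] for x,y in(u,v)];d=b-a;return round(float(np.degrees(np.arctan2(d[1],d[0]))),2)
print('dog',A((450,268),(560,265),.054),A((452,323),(558,320),.054),'lever',A((363,203),(398,270),.084),'handle',A((363,325),(363,203),.082),A((363,325),(366,50),.078))
P=list(read_eef_pos());P[2]=.27;movel(P,speed=.15)
snap('top','t10.png')
for n in ['prism','lens_ring','thumbscrew','spanner','slide_box','post','spare_foot']:
    for d in tip_of('top',n)[:1]: print(n,np.round(d['at'],1),round(d['confidence'],2))
print(read_time_s(),read_ft_force())
sign_off()
E
```

```text
dog 57.87 57.89 lever -6.37 handle 146.25 145.65
prism [239.5 202.2] 0.53
lens_ring [349.9 198.1] 0.59
thumbscrew [272.6 157.6] 0.61
spanner [156.5 213. ] 0.72
slide_box [146.1 116.1] 0.97
post [156.8 167.5] 0.6
spare_foot [159.9 276.6] 0.57
44.9083 [ 0.15892646  0.23361035 -0.39387431]
the job is handed in; nothing more can be done
```

The bolt is unscrewed by about a quarter turn and the dog now stands square to where it began. I handed the job in at about 45 s with the gripper clear of everything.

- **Lever:** I pushed it to the loosening stop with the closed fingers. It was held there at about 8 to 9 N; averaged readings peaked at 9.05 N. In the last wrist picture it sits roughly 28° off the handle line, which fits the stop.
- **Unscrewing:** The jaws straddled the grip without squeezing it, and I worked the handle back and forth inside its stops. The last forward stroke was split around a check. Measured tangential force on the handle stayed at or below about 3 N.
- **Dog angle:** In the last wrist picture the dog's edges lie at 57.9°, against 57.4° for the saddle's cross direction. That is about 1.58 rad of turn from the nominal start direction.
- **Other objects:** The final top picture puts the loose things within about 4 pixels of where they started. That is within the detectors' own scatter.

**Disagreements:**
- Handle angles from the pictures were a few degrees off those from the arm's own position. I relied on the picture of the dog against the saddle instead.
- The detector's `lever_tab` in the last picture landed on the dog, so I checked the lever by eye.

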